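Slide the charged battery onto the weighing terminal's shoe

ROBOT

A 6-joint arm with a two-finger parallel gripper is mounted at the origin on the work surface. World frame = base frame: x ahead of the robot, y to its left, z up, the work surface at z = 0. Lengths are in m, angles in rad, forces in N, time in s.
With the tool pointing down it reaches from about 0.35 to 0.975 m from the base axis. Payload 4.9 kg.
Tool frame: the origin (TCP) lies at the very end of the fingers, on their centre line; the grasp point (between the pads) lies 19 mm behind it; z points along the fingers, y is the line along which they close (so a half turn about z gives the same grasp; the last joint's range is limited). The gripper opens to 85 mm and grips with 20 to 120 N. Pads are 22 mm wide; open, the fingers measure 114 mm over their backs; the gripper's body (76 mm by 85 mm) begins 54 mm behind the grasp point. The pads swing forward as they close: fully open they stand 13 mm farther back than shut.
Start: joints at [1.18, 0.053, 1.613, -0, 1.476, -0.119], TCP at [0.168, 0.602, 0.2] pointing down, gripper open.
Joint ranges: [-3.01, 3.01], [-1.01, 2.22], [0.06, 2.58], [-1.02, 4.17], [0.09, 2.62], [-3.14, 3.14]. Speed limits (rad/s): [2.57, 2.57, 3.14, 3.14, 3.14, 3.14].

INTERFACE

Orientations are given as a rotation vector (axis times angle).
In Python, from station import * gives the robot as it stands.
- The arm moves only by the shell command python3 -m crank 'ROWS' [OPENING] [FORCE]. ROWS is JSON, a list of rows, each an object with "offset": the shift along the tool's x, y, z in m, a list of three; "twist": the turn, a rotation vector about the tool's x, y, z in degrees, a list of three. In form: [{"offset": [x, y, z], "twist": [rx, ry, rz]}, ...]. A call has 1 to 20 rows; each row is the pose to reach, as a shift and turn from the pose commanded when the call began, along the tool's axes at that moment; what a row does not reach only later rows make up. A row lasts 1/8 s, in which the tool goes at most 62.5 mm and 10.7 degrees, less where a joint would pass 70% of its speed; a pose out of reach is approached as far as the arm can. A call with a gripper value outside its range is refused whole. OPENING is the opening, from 0 (shut) to 1 (fully open), set as the call begins (- or left out, the last holds). The fingers move at their own pace and stop on an object; FORCE is the grip in N (left out, the last holds). Time passes only in rows, so rows that repeat a pose let the fingers close. It gives the time, the measured TCP pose, the force, the opening and the grip force at its end, in the units of the state.
- get_obs(): the state, without advancing time (a new reading comes with each control period).
- get_image(name): name is "scene" or "top" or "wrist"; returns the picture (400x640x3 uint8, red, green, blue); there is no depth.
- get_calibration(name): a dict with "intrinsics" (3x3 intrinsics, pixels), "world_from_camera" (4x4, takes a point from camera to world coordinates); the wrist camera has in their place "tool_from_camera" (4x4, takes a point from camera to tool coordinates, whose origin is the TCP and whose axes are the flange's). Camera axes: x right, y up, looking along -z (the intrinsics and any distortion apply to the point x, -y, -z); pixel columns grow to the right and rows downward; lengths in m; the calibration is good to about 2 mm. A picture is of the moment at which its call begins: read the wrist's pose just before it. get_calibration takes no time and is no camera call.
- finish_job(): hands the job in; it is judged then, once.
Trained networks look in the newest picture that a camera, given by its name, has taken for a name from the list of things; names that differ only in an ending like _2 or _b are one class to them, and where a whole thing is asked for, a point or a joint stands for the part that bears it (a point fixed in the world has none). Each returns a list of dicts, best first, with "confidence" (0 to 1); they miss things now and then, are a little off and sometimes report something else, mostly with a low value. They report only what shows in the picture. A call takes as long as a camera call. They do not tell look-alikes from the thing itself.
- cut_out(query, camera): "region" (400x640 bool, what is visible of it) and "rect" ([centre column, centre row, width, height] in pixels, round what is visible of it).
The state is a dict: "t": time; "q": joint angles; "dq": joint speeds; "effort": joint torques, N m; "tool_pos": TCP position; "tool_rot": TCP orientation; "contact_force": force on the tool from outside, world axes, zero at the start; "wrist_torque": the same for the moment, N m; "opening": finger opening in m; "grip_force": force on a finger pad.
Only numpy, scipy, OpenCV 4.12 (cv2) and the standard library are available. Lean on these libraries where they do the work, as an engineer would, in place of code of your own. Each camera call takes 0.05 s, during which the arm holds its last target. There are 200 camera calls.

TASK

Fit the green-topped battery pack to the cream weighing terminal: stand it on the open entry end of the terminal's battery shoe, slide it along under the two rails, fully home against the terminal, so that the spring catch in the shoe's floor holds it, then let go. Leave the red-topped pack where it stands.

Things in the scene. Friction and masses are not known exactly. Their poses are not given: they have to be found in the camera images.
- pack_mid (a point): Centre of the loose GREEN-topped battery pack, half-way up; z up. 80 mm tall, 0.3-0.6 kg. Grey body 64 (x) by 40 mm (y) on a light grey foot 80 (x) by 64 (y) by 8 mm thick with rounded ends and a 20 mm wide groove across its underside; same either way round. Grip across the 40 mm, at or above the centre: in the shoe, rails reach up to 17 mm above the pack's underside.
- spare_mid (a point): Centre (half-way up) of the RED-topped pack, same shape and size: not to be fitted, leave it where it stands.
- shoe_home (a point): Pack's centre when home, 52 mm above the bench; x slides towards the terminal (away from the robot, within 20 deg), y across, z up. Plate top 40 mm below this point, from x = -170 to the stop at x = +40 mm (terminal, 75 mm high). Rails from x = -50 to +40 mm overhang the foot: slot 72 by 10 mm. Yellow guides flare out from x = -30 to -95 mm. Set pack on plate at x = -100 to -115 mm, its x along this x.
- catch (a joint): Sprung brass roller in the shoe's floor under shoe_home. 0 = fully up (sticks out 4 mm); grows to about 0.004 m (limit 0.006) while the pack's foot rides over it, and springs up again into the foot's groove when the pack is home. Passing it takes about 4 to 10 N of push along the shoe.
Not all that is in view belongs to the job. What is shaped like the part that bears pack_mid but orange or turquoise is not meant.

How it is judged:
On the way:
1. the green-topped pack is upright and low at the entry end of the shoe, in line with it, before it is pushed home (x of pack_mid in the frame of shoe_home between -0.16 and -0.02 m and y of pack_mid in the frame of shoe_home between -0.02 and 0.02 m and z of pack_mid in the frame of shoe_home between -0.01 and 0.012 m and angle between pack_mid's own z axis and vertical below 0.2 rad), for 0.1 s.
At the end, for the whole second after the job is handed in: Green pack released and home: centre within 8 mm of its home point along the shoe, 10 mm across, 6 mm in height, within 7 degrees of upright and 11 of the shoe's direction; catch up again (below 2.5 mm); red pack within 30 mm of its start (x of pack_mid in the frame of shoe_home between -0.008 and 0.008 m and y of pack_mid in the frame of shoe_home between -0.01 and 0.01 m and z of pack_mid in the frame of shoe_home between -0.006 and 0.006 m and angle between pack_mid's own z axis and vertical below 0.12 rad and angle between the x axis of pack_mid and the x axis of shoe_home, either way round below 0.2 rad and value of joint catch below 0.0025 m and distance of spare_mid from where it was at the start of the episode below 0.03 m); the robot touches nothing.
It fails at once if the red-topped pack is moved more than 40 mm or tipped over (distance of spare_mid from where it was at the start of the episode above 0.04 m or angle between spare_mid's own z axis and vertical above 0.6 rad).
It also fails if it takes over 37 s, if anything falls off the work surface, if the arm or the gripper's body presses on something with over 40 N, if the wrist force passes 120 N, or if a joint passes its speed limit or range.

## Working session

There is one attempt and no reset: what is moved stays moved. The work goes in short steps, Python scripts to look and compute and a shell command to move; the robot and the scene stay as the last step left them, time stands still between calls to the robot, and variables do not carry over. Pictures are saved under pics/ and viewed, at most 10 in all, crops included, and the job is handed in when it is done.

```bash
mkdir -p pics; ls; python3 - <<'E'
from station import *
import cv2,numpy as np
np.set_printoptions(precision=4,suppress=True)
o=get_obs();print(o['t'],o['tool_pos'],o['tool_rot'],o['opening'])
for n in('scene','top'):
    im=get_image(n);cv2.imwrite(f'pics/{n}0.png',im[:,:,::-1])
    c=get_calibration(n);print(n,{k:np.array(v) if not isinstance(v,str) else v for k,v in c.items()})
    for q in('pack_mid','spare_mid','shoe_home','catch'):
        try:
            for d in cut_out(q,n)[:4]:
                print(q,d['confidence'],np.array(d['rect']),im[d['region']].mean(0))
        except Exception as e: print(q,e)
E
```

```text
pics
0.0 [0.1675 0.6014 0.1982] [-0.4255 -3.1121  0.0031] 0.08510566030323019
scene {'intrinsics': array([[434.4235,   0.    , 329.5688],
       [  0.    , 434.4235, 197.4211],
       [  0.    ,   0.    ,   1.    ]]), 'world_from_camera': array([[-0.4629, -0.5274,  0.7124,  1.1484],
       [ 0.8861, -0.2536,  0.388 ,  0.2963],
       [-0.024 ,  0.8109,  0.5847,  0.6141],
       [ 0.    ,  0.    ,  0.    ,  1.    ]])}
pack_mid 0.94 [235.8 218.4  33.1  50.1] [139.275  123.4543  43.8387]
pack_mid 0.86 [340.9 185.4  39.4  40.7] [141.4527 119.4114  42.79  ]
pack_mid 0.85 [298.3 214.8  33.4  51.7] [ 83.6112 129.5326 100.4321]
pack_mid 0.76 [350.1 227.2  43.3  54.3] [ 36.2479 151.208  118.4359]
spare_mid 0.98 [232.7 173.8  33.   43. ] [133.8381  84.1466  83.7108]
shoe_home 0.61 [427.6 306.1 127.4 142.1] [177.8382 184.112  175.0936]
catch 0.53 [438.9 296.   18.7  10.3] [200.4184 158.5204  78.8367]
top {'intrinsics': array([[418.193 ,   0.    , 317.1374],
       [  0.    , 418.193 , 203.8339],
       [  0.    ,   0.    ,   1.    ]]), 'world_from_camera': array([[ 0.0234,  0.9989, -0.0415,  0.4625],
       [-0.9995,  0.0243,  0.0203, -0.064 ],
       [ 0.0213,  0.041 ,  0.9989,  0.8935],
       [ 0.    ,  0.    ,  0.    ,  1.    ]])}
pack_mid 0.97 [339.  191.4  40.8  47. ] [103.5447 188.2885 137.1797]
pack_mid 0.95 [395.9 161.7  48.9  36. ] [123.0437 172.4372  91.0254]
pack_mid 0.73 [318.2 254.9  38.9  31.6] [136.6736 198.7179 109.0557]
pack_mid 0.68 [280.2 192.3  43.3  45. ] [ 90.7573 223.2172 169.9638]
spare_mid 0.77 [448.8 225.5  45.   43.2] [171.1161  79.1445  79.1258]
shoe_home 0.87 [179.5 162.4  81.  155.1] [169.907  180.7628 183.0778]
```

View pics/scene0.png

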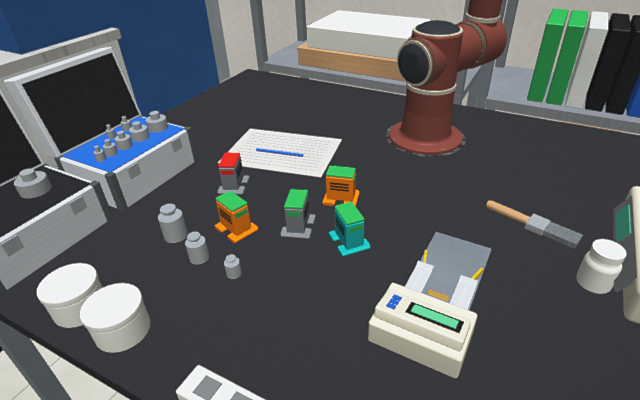

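View pics/top0.png

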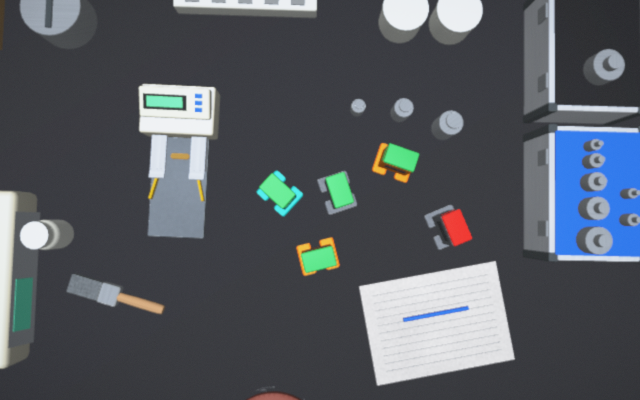

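The top view shows the loose grey-bodied, green-topped pack at (340,190), with the orange and turquoise decoys around it. The red pack is at (455,228). The shoe's entry edge runs from (149,236) to (204,237), and the terminal is at (178,110).

```bash
cat > h.py <<'E'
from station import *
import cv2,numpy as np
from scipy.spatial.transform import Rotation as R
np.set_printoptions(precision=4,suppress=True)
def ray(px,K,T,z):
    px=np.atleast_2d(np.array(px,float)); K=np.array(K);T=np.array(T)
    d=np.c_[(px[:,0]-K[0,2])/K[0,0],-(px[:,1]-K[1,2])/K[1,1],-np.ones(len(px))]@T[:3,:3].T
    return T[:3,3]+d*((z-T[2,3])/d[:,2])[:,None]
def cam(n,o=None):
    c=get_calibration(n);K=c['intrinsics']
    if n!='wrist': return K,np.array(c['world_from_camera'])
    W=np.eye(4);W[:3,:3]=R.from_rotvec(o['tool_rot']).as_matrix();W[:3,3]=o['tool_pos']
    return K,W@np.array(c['tool_from_camera'])
def rect(mask,n,z,o=None):
    K,T=cam(n,o); m=mask.astype(np.uint8)
    cs=max(cv2.findContours(m,0,1)[0],key=cv2.contourArea)[:,0]
    w=ray(cs,K,T,z)[:,:2]; r=cv2.minAreaRect((w*1000).astype(np.float32)); b=cv2.boxPoints(r)
    e=max((b[1]-b[0],b[2]-b[1]),key=np.linalg.norm); a=np.degrees(np.arctan2(e[1],e[0]))
    return np.array(r[0]),np.array(r[1]),(a+90)%180-90,b
E
python3 - <<'E'
from h import *
im=cv2.imread('pics/top0.png');hsv=cv2.cvtColor(im,cv2.COLOR_BGR2HSV)
K,T=cam('top')
g=cv2.inRange(hsv,(50,120,100),(80,255,255))
g2=np.zeros_like(g);g2[165:220,318:362]=g[165:220,318:362]
print('pack',rect(g2>0,'top',.08))
s=im[210,140:215];print(s[::6].tolist())
p=np.zeros_like(g);sub=im[196:245,140:215];lo=sub.min(2);p[196:245,140:215]=((lo>60)&(hsv[196:245,140:215,1]<100))*255
print('plate',rect(p>0,'top',.012))
# edges per row
L=[];Rr=[]
for v in range(200,234):
    u=np.where(p[v])[0];L.append((u[0],v));Rr.append((u[-1]+1,v))
for n,e in(('L',L),('R',Rr)):
    w=ray(e,K,T,.012)[:,:2];f=np.polyfit(w[:,0],w[:,1],1);print(n,np.degrees(np.arctan(f[0])),w[0],w[-1])
print('stop@z.075',ray([(140,135),(217,138)],K,T,.075))
print('roller',ray([(179,156)],K,T,.014))
o=np.array([.168,.602]);
k2,t2=cam('scene');print('scene pack top',ray([(298,197)],k2,t2,.08))
print('red',ray([(455,228)],K,T,.08), R.from_rotvec(get_obs()['tool_rot']).as_matrix())
E
```

```text
pack (array([ 525.237 , -123.3036]), array([63.0892, 40.235 ]), np.float32(19.705536), array([[ 488.7564, -115.0006],
       [ 502.323 , -152.8794],
       [ 561.7177, -131.6066],
       [ 548.151 ,  -93.7278]], dtype=float32))
[[68, 62, 60], [68, 61, 60], [156, 144, 132], [156, 143, 130], [157, 143, 131], [157, 143, 131], [157, 144, 132], [159, 145, 133], [159, 144, 132], [156, 143, 131], [159, 145, 133], [68, 63, 60], [67, 62, 61]]
plate (array([458.1129, 210.1189]), array([100.5273, 154.4136]), np.float32(-88.583374), array([[405.9559, 286.0594],
       [409.7734, 131.6931],
       [510.2699, 134.1783],
       [506.4525, 288.5447]], dtype=float32))
L -0.1446542764316752 [0.4981 0.2867] [0.4292 0.286 ]
R 0.5676013978776224 [0.5019 0.1327] [0.4327 0.1325]
stop@z.075 [[0.6227 0.2687 0.075 ]
 [0.6209 0.1188 0.075 ]]
roller [[0.5924 0.2106 0.014 ]]
scene pack top [[ 0.5253 -0.119   0.08  ]]
red [[ 0.4555 -0.3514  0.08  ]] [[-0.9633  0.2684 -0.    ]
 [ 0.2684  0.9633 -0.    ]
 [ 0.     -0.     -1.    ]]
```

```bash
python3 - <<'E'
from h import *
im=cv2.imread('pics/top0.png');K,T=cam('top')
g=cv2.cvtColor(im,cv2.COLOR_BGR2GRAY).astype(float)
def edge(row,a,b,rise):
    d=np.diff(row[a:b])*(1 if rise else -1);d[d<8]=0;return a+.5+(d*np.arange(len(d))).sum()/d.sum()+.0
L=[(edge(g[v],140,156,1)+.0,v) for v in range(203,232)]
Rr=[(edge(g[v],200,215,0),v) for v in range(203,232)]
B=[(u,edge(g[:,u],230,242,0)) for u in range(154,200)]
for n,e in(('L',L),('R',Rr)):
    w=ray(e,K,T,.012)[:,:2];f=np.polyfit(w[:,0],w[:,1],1);print(n,np.degrees(np.arctan(f[0])),np.polyval(f,[.415,.5,.585]))
w=ray(B,K,T,.012)[:,:2];f=np.polyfit(w[:,1],w[:,0],1);print('B',-np.degrees(np.arctan(f[0])),w.mean(0),np.polyval(f,.21))
E
```

```text
L -1.1012675481329552 [0.271  0.2694 0.2678]
R -1.20798599202901 [0.1553 0.1535 0.1517]
B -1.101909239924927 [0.4232 0.2101] 0.4231520090499287
```

Shoe: yaw −1.15°, home at about (0.593, 0.210); the roller measured at (0.592, 0.211) agrees. Pack at (0.525, −0.123), yaw 19.7°. Next I move above the pack.

```bash
python3 -m crank '[{"offset":[-0.539,-0.602,0],"twist":[0,0,-35.3]},{"offset":[-0.539,-0.602,0],"twist":[0,0,-35.3]},{"offset":[-0.539,-0.602,0],"twist":[0,0,-35.3]},{"offset":[-0.539,-0.602,0],"twist":[0,0,-35.3]},{"offset":[-0.539,-0.602,0],"twist":[0,0,-35.3]},{"offset":[-0.539,-0.602,0],"twist":[0,0,-35.3]},{"offset":[-0.539,-0.602,0],"twist":[0,0,-35.3]},{"offset":[-0.539,-0.602,0],"twist":[0,0,-35.3]},{"offset":[-0.539,-0.602,0],"twist":[0,0,-35.3]},{"offset":[-0.539,-0.602,0],"twist":[0,0,-35.3]},{"offset":[-0.539,-0.602,0],"twist":[0,0,-35.3]},{"offset":[-0.539,-0.602,0],"twist":[0,0,-35.3]},{"offset":[-0.539,-0.602,0],"twist":[0,0,-35.3]},{"offset":[-0.539,-0.602,0],"twist":[0,0,-35.3]},{"offset":[-0.539,-0.602,0],"twist":[0,0,-35.3]},{"offset":[-0.539,-0.602,0],"twist":[0,0,-35.3]}]' 0.75
python3 - <<'E'
from h import *
o=get_obs();im=get_image('wrist')[:,:,::-1].copy();cv2.imwrite('pics/w1.png',im)
print(o['tool_pos'],R.from_rotvec(o['tool_rot']).as_matrix())
K,T=cam('wrist',o);print(T[:3,3],T[:3,2])
hsv=cv2.cvtColor(im,cv2.COLOR_BGR2HSV);g=cv2.inRange(hsv,(50,120,80),(80,255,255))
n,l,st,c=cv2.connectedComponentsWithStats(g)
for i in range(1,n):
    if st[i,4]>500: print(st[i],rect(l==i,'wrist',.08,o)[:3])
E
```

```text
t: 2.5
tool_pos: [0.5251, -0.1214, 0.1997]
tool_rot: [-0.54, 3.094, 0.0]
contact_force: [0.3, 0.4, 0.8]
opening: 0.0639
grip_force: 0.0
[ 0.5251 -0.1214  0.1997] [[-0.9408 -0.339   0.0003]
 [-0.339   0.9408  0.0001]
 [-0.0003 -0.     -1.    ]]
[ 0.4538 -0.1464  0.3741] [-0.2763 -0.0996  0.9559]
[ 381    7   90   63 4740] (array([389.7817, -84.8106]), array([39.5293, 63.4793]), np.float32(-74.590645))
[ 295  148   47   73 3317] (array([ 525.1737, -122.6692]), array([63.332 , 39.3285]), np.float32(19.466858))
[ 121  171   86   75 3225] (array([ 591.4984, -240.8795]), array([65.2604, 40.3775]), np.float32(72.06406))
[ 414  185   69   78 3141] (array([520.3709,  -1.8375]), array([64.4074, 40.8235]), np.float32(48.764816))
```

View pics/w1.png

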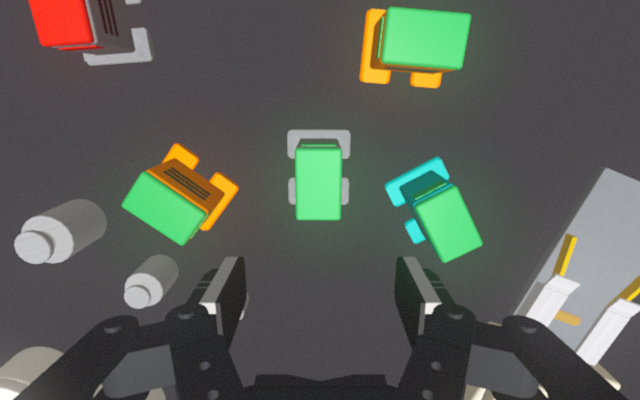

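The wrist view shows the pack's top at (318,184), centred between the fingers and aligned with them. I descend and grip.

```bash
python3 -m crank '[{"offset":[0,-0.001,0.055]},{"offset":[0,-0.001,0.11]},{"offset":[0,-0.001,0.15]},{"offset":[0,-0.001,0.166]},{"offset":[0,-0.001,0.166]},{"offset":[0,-0.001,0.166]}]' || true
python3 -m crank '[{"offset":[0,0,0],"twist":[0,0,0]},{"offset":[0,0,0],"twist":[0,0,0]},{"offset":[0,0,0],"twist":[0,0,0]},{"offset":[0,0,0],"twist":[0,0,0]},{"offset":[0,0,0],"twist":[0,0,0]}]' 0 60
```

```text
t: 3.18
tool_pos: [0.5254, -0.1226, 0.1995]
tool_rot: [0.538, -3.095, -0.0]
contact_force: [0.3, -0.4, -0.8]
opening: 0.0
grip_force: 0.0invalid input at $[0]: expected keys offset, twist
```

The first call was refused because the rows lacked "twist", so the fingers shut in the air and nothing was touched. I'll reopen and descend.

```bash
python3 -m crank '[{"offset":[0,0,0.05],"twist":[0,0,0]},{"offset":[0,0,0.05],"twist":[0,0,0]},{"offset":[0,0,0.05],"twist":[0,0,0]},{"offset":[0,0,0.05],"twist":[0,0,0]},{"offset":[0,0,0.05],"twist":[0,0,0]}]' 0.75
```

```text
t: 3.8
tool_pos: [0.5263, -0.1229, 0.1513]
tool_rot: [-0.538, 3.093, -0.002]
contact_force: [0.8, -0.5, 0.4]
opening: 0.064
grip_force: 0.0
```

```bash
python3 -m crank '[{"offset":[0,0,0.05],"twist":[0,0,0]},{"offset":[0,0,0.09],"twist":[0,0,0]},{"offset":[0,0,0.116],"twist":[0,0,0]},{"offset":[0,0,0.116],"twist":[0,0,0]},{"offset":[0,0,0.116],"twist":[0,0,0]}]' && python3 -m crank '[{"offset":[0,0,0],"twist":[0,0,0]},{"offset":[0,0,0],"twist":[0,0,0]},{"offset":[0,0,0],"twist":[0,0,0]},{"offset":[0,0,0],"twist":[0,0,0]},{"offset":[0,0,0],"twist":[0,0,0]}]' 0 60
```

```text
t: 4.42
tool_pos: [0.5266, -0.123, 0.0353]
tool_rot: [-0.538, 3.093, -0.002]
contact_force: [0.1, 0.4, 0.3]
opening: 0.064
grip_force: 0.0
t: 5.05
tool_pos: [0.5269, -0.1228, 0.0357]
tool_rot: [-0.538, 3.092, -0.002]
contact_force: [-1.5, 2.7, 5.9]
opening: 0.0385
grip_force: 61.6
```

```bash
python3 -m crank '[{"offset":[0,0,-0.04],"twist":[0,0,0]},{"offset":[0,0,-0.09],"twist":[0,0,0]},{"offset":[0,0,-0.12],"twist":[0,0,0]},{"offset":[-0.01,0.045,-0.12],"twist":[0,0,5]},{"offset":[-0.023,0.1,-0.12],"twist":[0,0,10]},{"offset":[-0.036,0.155,-0.12],"twist":[0,0,15]},{"offset":[-0.048,0.21,-0.12],"twist":[0,0,20.8]},{"offset":[-0.06,0.265,-0.12],"twist":[0,0,20.8]},{"offset":[-0.07,0.305,-0.12],"twist":[0,0,20.8]},{"offset":[-0.0755,0.329,-0.12],"twist":[0,0,20.8]},{"offset":[-0.0755,0.329,-0.12],"twist":[0,0,20.8]},{"offset":[-0.0755,0.329,-0.12],"twist":[0,0,20.8]},{"offset":[-0.0755,0.329,-0.12],"twist":[0,0,20.8]}]'
python3 - <<'E'
from h import *
for n in('wrist','top'):
    o=get_obs();im=get_image(n)[:,:,::-1].copy();cv2.imwrite(f'pics/{n}2.png',im)
    print(o['tool_pos'],o['opening'])
E
```

```text
t: 6.68
tool_pos: [0.4854, 0.2117, 0.1532]
tool_rot: [-0.031, -3.141, 0.001]
contact_force: [0.3, 0.0, -4.1]
opening: 0.0383
grip_force: 62.6
[0.4854 0.2117 0.1532] 0.03834407018578644
[0.4855 0.2117 0.1533] 0.038005609384091275
```

View pics/wrist2.png

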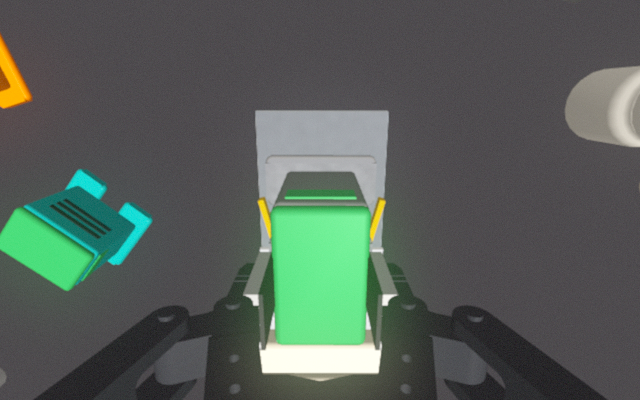

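The wrist view shows the pack, gripped upright, over the shoe: plate entry edge at row 111, from column 256 to 388, and pack top at (320,275). I'll measure both in this picture.

```bash
python3 - <<'E'
from h import *
o=get_obs();im=cv2.imread('pics/wrist2.png');K,T=cam('wrist',o);g=cv2.cvtColor(im,cv2.COLOR_BGR2GRAY).astype(float)
g=cv2.GaussianBlur(g,(5,5),0)
ed=lambda r,a,b:a+.5+np.argmax(np.abs(np.diff(r[a:b])))
L=[(ed(g[v],248,264),v) for v in range(118,190,3)];Rr=[(ed(g[v],380,396),v) for v in range(118,190,3)]
B=[(u,ed(g[:,u],104,118)) for u in range(264,382,4)]
for n,e in(('L',L),('R',Rr)):
    w=ray(e,K,T,.012);f=np.polyfit(w[:,0],w[:,1],1);print(n,np.degrees(np.arctan(f[0])),np.polyval(f,[.423,.485,.593]))
w=ray(B,K,T,.012);f=np.polyfit(w[:,1],w[:,0],1);print('B',-np.degrees(np.arctan(f[0])),w.mean(0))
hsv=cv2.cvtColor(im,cv2.COLOR_BGR2HSV);m=cv2.inRange(hsv,(50,120,80),(80,255,255));m[:,:200]=0;m[:,450:]=0;m[:203]=0
print(rect(m>0,'wrist',o['tool_pos'][2]-.0355+.08,o)[:3])
E
```

```text
L -1.1989431412458766 [0.1568 0.1555 0.1533]
R -1.2359232707033105 [0.2726 0.2712 0.2689]
B -1.357650319931056 [0.4237 0.2152 0.012 ]
(array([482.5672, 213.6211]), array([42.4597, 62.4921]), np.float32(-1.1148453))
```

Pack and shoe line up: y 0.2136 against 0.2134, yaw −1.1° against −1.2°, x about −0.111. I lower it.

```bash
python3 -m crank '[{"offset":[0,0,0.04],"twist":[0,0,0]},{"offset":[0,0,0.08],"twist":[0,0,0]},{"offset":[0,0,0.096],"twist":[0,0,0]},{"offset":[0,0,0.102],"twist":[0,0,0]},{"offset":[0,0,0.105],"twist":[0,0,0]},{"offset":[0,0,0.105],"twist":[0,0,0]},{"offset":[0,0,0.105],"twist":[0,0,0]}]'
```

```text
t: 7.65
tool_pos: [0.4863, 0.2129, 0.0498]
tool_rot: [0.029, 3.139, 0.001]
contact_force: [0.2, 0.3, -4.8]
opening: 0.0386
grip_force: 62.6
```

```bash
python3 -m crank '[{"offset":[0,0,0.001],"twist":[0,0,0]},{"offset":[0,0,0.002],"twist":[0,0,0]},{"offset":[0,0,0.003],"twist":[0,0,0]},{"offset":[0,0,0.003],"twist":[0,0,0]}]'
```

```text
t: 8.15
tool_pos: [0.486, 0.2129, 0.0478]
tool_rot: [0.029, 3.141, 0.0]
contact_force: [-4.7, -1.0, 8.3]
opening: 0.0385
grip_force: 64.0
```

```bash
python3 -m crank '[{"offset":[-0.01,0,-0.0005],"twist":[0,0,0]},{"offset":[-0.02,0,-0.0005],"twist":[0,0,0]},{"offset":[-0.03,0,-0.0005],"twist":[0,0,0]},{"offset":[-0.04,0,-0.0005],"twist":[0,0,0]},{"offset":[-0.05,0,-0.0005],"twist":[0,0,0]},{"offset":[-0.06,0,-0.0005],"twist":[0,0,0]},{"offset":[-0.06,0,-0.0005],"twist":[0,0,0]}]'
```

```text
t: 9.02
tool_pos: [0.548, 0.2119, 0.0478]
tool_rot: [0.03, 3.137, 0.002]
contact_force: [0.1, 0.6, 5.9]
opening: 0.0385
grip_force: 63.7
```

```bash
python3 -m crank '[{"offset":[-0.008,0,0],"twist":[0,0,0]},{"offset":[-0.016,0,0],"twist":[0,0,0]},{"offset":[-0.024,0,0],"twist":[0,0,0]},{"offset":[-0.032,0,0],"twist":[0,0,0]},{"offset":[-0.038,0,0],"twist":[0,0,0]},{"offset":[-0.042,0,0],"twist":[0,0,0]},{"offset":[-0.045,0,0],"twist":[0,0,0]},{"offset":[-0.045,0,0],"twist":[0,0,0]}]'
```

```text
t: 10.02
tool_pos: [0.5913, 0.2113, 0.0478]
tool_rot: [0.03, 3.14, 0.002]
contact_force: [-5.5, 1.9, 9.9]
opening: 0.0386
grip_force: 64.1
```

Passing over the roller normally. I push on in small steps until it meets the stop.

```bash
python3 -m crank '[{"offset":[-0.002,0,0],"twist":[0,0,0]},{"offset":[-0.004,0,0],"twist":[0,0,0]},{"offset":[-0.005,0,0],"twist":[0,0,0]},{"offset":[-0.005,0,0],"twist":[0,0,0]}]'
python3 - <<'E'
from h import *
o=get_obs();im=get_image('wrist')[:,:,::-1].copy();cv2.imwrite('pics/w3.png',im);print(o['tool_pos'],o['contact_force'])
K,T=cam('wrist',o)
hsv=cv2.cvtColor(im,cv2.COLOR_BGR2HSV);m=cv2.inRange(hsv,(50,120,80),(80,255,255));n,l,st,c=cv2.connectedComponentsWithStats(m)
for i in range(1,n):
    if st[i,4]>2000:print(st[i],rect(l==i,'wrist',.092,o)[:3])
E
```

```text
t: 10.52
tool_pos: [0.5954, 0.2112, 0.048]
tool_rot: [-0.029, -3.141, -0.001]
contact_force: [-7.9, 0.3, 12.0]
opening: 0.0382
grip_force: 64.3
[0.5954 0.2112 0.048 ] [-7.8823  0.2661 11.9573]
[  271   206    99   138 12878] (array([592.7304, 211.8511]), array([38.9959, 62.7969]), np.float32(-1.3374481))
```

```bash
python3 -m crank '[{"offset":[-0.001,0,0],"twist":[0,0,0]},{"offset":[-0.002,0,0],"twist":[0,0,0]},{"offset":[-0.003,0,0],"twist":[0,0,0]},{"offset":[-0.003,0,0],"twist":[0,0,0]}]'
```

```text
t: 11.08
tool_pos: [0.5966, 0.2112, 0.0485]
tool_rot: [-0.029, -3.136, -0.001]
contact_force: [-14.5, 0.2, 19.3]
opening: 0.0381
grip_force: 65.0
```

The arm moved only 1.2 mm of the 3 mm commanded while the force climbed to 14.5 N, so it is close to the stop. One firmer push.

```bash
python3 -m crank '[{"offset":[-0.002,0,-0.001],"twist":[0,0,0]},{"offset":[-0.004,0,-0.001],"twist":[0,0,0]},{"offset":[-0.004,0,-0.001],"twist":[0,0,0]}]'
python3 -m crank '[{"offset":[0.003,0,0],"twist":[0,0,0]},{"offset":[0.003,0,0],"twist":[0,0,0]},{"offset":[0.003,0,0],"twist":[0,0,0]}]'
python3 - <<'E'
from h import *
o=get_obs();im=get_image('wrist')[:,:,::-1].copy();cv2.imwrite('pics/w4.png',im)
hsv=cv2.cvtColor(im,cv2.COLOR_BGR2HSV);m=cv2.inRange(hsv,(50,120,80),(80,255,255));n,l,st,c=cv2.connectedComponentsWithStats(m)
for i in range(1,n):
    if st[i,4]>2000:print(st[i],rect(l==i,'wrist',.092,o)[:3])
E
```

```text
t: 11.45
tool_pos: [0.597, 0.2112, 0.0488]
tool_rot: [-0.029, -3.127, 0.001]
contact_force: [-24.6, -0.5, 24.0]
opening: 0.0381
grip_force: 65.6
t: 11.82
tool_pos: [0.5969, 0.2112, 0.0487]
tool_rot: [-0.029, -3.135, -0.001]
contact_force: [-14.2, 1.0, 16.4]
opening: 0.0383
grip_force: 64.8
[  271   207    99   136 12748] (array([594.706 , 211.8089]), array([39.227 , 62.0273]), np.float32(-1.2747879))
```

The arm is stopped hard (24 N, no motion) and the pack measures x = 0.5947 against about 0.594 for home. I relieve the load, release and rise.

```bash
python3 -m crank '[{"offset":[0.002,0,-0.001],"twist":[0,0,0]},{"offset":[0.002,0,-0.001],"twist":[0,0,0]}]' && python3 -m crank '[{"offset":[0,0,0],"twist":[0,0,0]},{"offset":[0,0,0],"twist":[0,0,0]},{"offset":[0,0,0],"twist":[0,0,0]},{"offset":[0,0,0],"twist":[0,0,0]},{"offset":[0,0,0],"twist":[0,0,0]}]' 0.75 && python3 -m crank '[{"offset":[0,0,-0.03],"twist":[0,0,0]},{"offset":[0,0,-0.08],"twist":[0,0,0]},{"offset":[0.04,0,-0.12],"twist":[0,0,0]},{"offset":[0.09,0,-0.15],"twist":[0,0,0]},{"offset":[0.12,0,-0.16],"twist":[0,0,0]},{"offset":[0.12,0,-0.16],"twist":[0,0,0]},{"offset":[0.12,0,-0.16],"twist":[0,0,0]}]'
python3 - <<'E'
from h import *
o=get_obs();im=get_image('wrist')[:,:,::-1].copy();cv2.imwrite('pics/w5.png',im);cv2.imwrite('pics/s5.png',get_image('scene')[:,:,::-1])
K,T=cam('wrist',o)
hsv=cv2.cvtColor(im,cv2.COLOR_BGR2HSV);m=cv2.inRange(hsv,(50,120,80),(80,255,255));n,l,st,c=cv2.connectedComponentsWithStats(m)
for i in range(1,n):
    if st[i,4]>800:print(st[i],rect(l==i,'wrist',.092,o)[:3])
E
```

```text
t: 12.12
tool_pos: [0.5959, 0.2112, 0.0483]
tool_rot: [-0.029, -3.138, -0.001]
contact_force: [-8.2, 1.1, 8.2]
opening: 0.0383
grip_force: 63.9
t: 12.75
tool_pos: [0.5975, 0.2105, 0.048]
tool_rot: [0.03, 3.141, -0.0]
contact_force: [0.1, -0.4, -0.2]
opening: 0.0644
grip_force: 0.0
t: 13.62
tool_pos: [0.4777, 0.2127, 0.2077]
tool_rot: [0.03, 3.141, -0.0]
contact_force: [-0.6, -0.4, -0.8]
opening: 0.0644
grip_force: 0.0
[  48  196   92   71 3104] (array([513.718 ,  13.9919]), array([65.6088, 47.9061]), np.float32(49.235886))
[ 301  275   41   59 2353] (array([591.5442, 211.9505]), array([37.7182, 62.2137]), np.float32(-1.0494766))
```

View pics/w5.png

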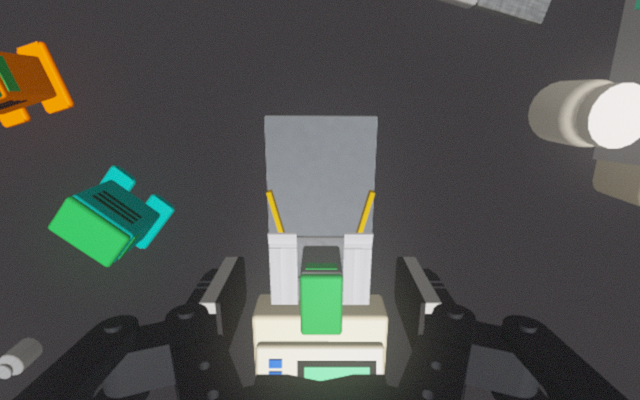

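View pics/s5.png

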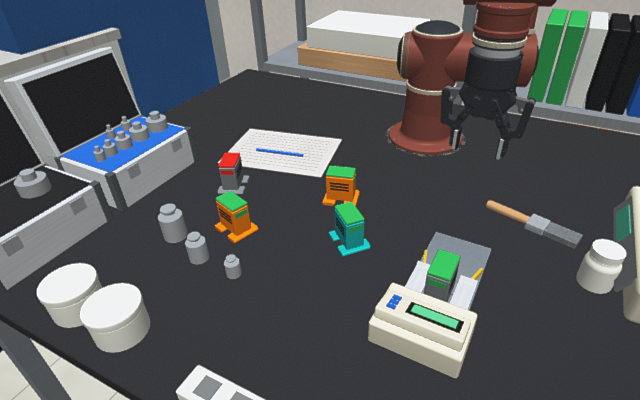

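The wrist view shows the pack released and upright in the shoe, top at (321,304). The scene view shows it against the terminal, and the red pack untouched at (231,172). I check the distance from the entry edge once from the top camera.

```bash
python3 - <<'E'
from h import *
im=get_image('top')[:,:,::-1].copy();cv2.imwrite('pics/t6.png',im)
hsv=cv2.cvtColor(im,cv2.COLOR_BGR2HSV);m=cv2.inRange(hsv,(50,120,80),(80,255,255));m[:,:140]=0;m[:,230:]=0;m[:115]=0
try: print('top',rect(m>0,'top',.092)[:3])
except Exception as e: print(e)
o=get_obs();im=cv2.imread('pics/w5.png');K,T=cam('wrist',o);g=cv2.GaussianBlur(cv2.cvtColor(im,cv2.COLOR_BGR2GRAY).astype(float),(5,5),0)
print('entry',ray([(u,106.5+np.argmax(np.abs(np.diff(g[106:126,u])))) for u in range(275,368,4)],K,T,.012).mean(0))
E
```

```text
top (array([590.4343, 209.1722]), array([38.5139, 66.1054]), np.float32(-1.2014465))
entry [0.4237 0.2149 0.012 ]
```

The pack sits about 2.5 mm short of home, inside tolerance. There is plenty of time, so I'll nudge it low with shut fingers to be sure it is seated.

```bash
python3 -m crank '[{"offset":[0,0,0.05],"twist":[0,0,0]},{"offset":[0,0,0.1],"twist":[0,0,0]},{"offset":[0,0,0.14],"twist":[0,0,0]},{"offset":[0,0,0.165],"twist":[0,0,0]},{"offset":[-0.03,0,0.165],"twist":[0,0,0]},{"offset":[-0.055,0,0.165],"twist":[0,0,0]},{"offset":[-0.064,0,0.165],"twist":[0,0,0]},{"offset":[-0.064,0,0.165],"twist":[0,0,0]}]' 0 && python3 -m crank '[{"offset":[-0.003,0,0],"twist":[0,0,0]},{"offset":[-0.006,0,0],"twist":[0,0,0]},{"offset":[-0.008,0,0],"twist":[0,0,0]},{"offset":[-0.008,0,0],"twist":[0,0,0]}]'
```

```text
t: 14.78
tool_pos: [0.5415, 0.2114, 0.0425]
tool_rot: [-0.03, -3.14, 0.0]
contact_force: [0.1, -0.5, -0.3]
opening: -0.0002
grip_force: 0.0
t: 15.28
tool_pos: [0.5494, 0.2115, 0.0432]
tool_rot: [0.029, 3.141, 0.0]
contact_force: [-0.1, -0.8, -0.6]
opening: 0.0001
grip_force: 0.0
```

```bash
python3 -m crank '[{"offset":[-0.002,0,0],"twist":[0,0,0]},{"offset":[-0.004,0,0],"twist":[0,0,0]},{"offset":[-0.006,0,0],"twist":[0,0,0]},{"offset":[-0.006,0,0],"twist":[0,0,0]}]' && python3 -m crank '[{"offset":[-0.002,0,0],"twist":[0,0,0]},{"offset":[-0.004,0,0],"twist":[0,0,0]},{"offset":[-0.006,0,0],"twist":[0,0,0]},{"offset":[-0.006,0,0],"twist":[0,0,0]}]'
```

```text
t: 15.78
tool_pos: [0.5529, 0.2114, 0.043]
tool_rot: [-0.029, -3.135, 0.001]
contact_force: [-9.2, 0.2, 5.4]
opening: -0.0001
grip_force: 4.7
t: 16.27
tool_pos: [0.5534, 0.2115, 0.0434]
tool_rot: [-0.028, -3.121, 0.003]
contact_force: [-29.3, -1.3, 22.8]
opening: 0.0001
grip_force: 15.1
```

It is hard against the stop: 29 N with 0.5 mm of motion. I back off, rise and hand in.

```bash
python3 -m crank '[{"offset":[0.02,0,0],"twist":[0,0,0]},{"offset":[0.05,0,0],"twist":[0,0,0]},{"offset":[0.09,0,-0.03],"twist":[0,0,0]},{"offset":[0.1,0,-0.08],"twist":[0,0,0]},{"offset":[0.1,0,-0.14],"twist":[0,0,0]},{"offset":[0.1,0,-0.16],"twist":[0,0,0]},{"offset":[0.1,0,-0.16],"twist":[0,0,0]}]'
python3 - <<'E'
from h import *
o=get_obs();im=get_image('wrist')[:,:,::-1].copy();print(o['tool_pos'],o['contact_force'])
hsv=cv2.cvtColor(im,cv2.COLOR_BGR2HSV);m=cv2.inRange(hsv,(50,120,80),(80,255,255));m[:,:230]=0
n,l,st,c=cv2.connectedComponentsWithStats(m)
ok=False
for i in range(1,n):
    if st[i,4]>800:
        r=rect(l==i,'wrist',.092,o)[:3];print(st[i],r)
        if np.hypot(*(r[0]-[593.5,212]))<5: ok=True
print(ok, finish_job() if ok else 'not handed in')
E
```

```text
t: 17.15
tool_pos: [0.4626, 0.2134, 0.2048]
tool_rot: [0.029, 3.138, 0.002]
contact_force: [-0.5, 0.2, -1.0]
opening: 0.0001
grip_force: 0.0
[0.4626 0.2134 0.2048] [-0.5113  0.2206 -0.974 ]
False not handed in
```

The shut fingers probably hide the pack from the wrist camera; I check with the scene and top cameras.

```bash
python3 - <<'E'
from h import *
a=get_image('scene')[:,:,::-1].copy();b=get_image('top')[:,:,::-1].copy()
cv2.imwrite('pics/fin.png',np.hstack([cv2.resize(a[200:400,340:540],(400,400)),cv2.resize(b[70:270,80:280],(400,400))]))
hsv=cv2.cvtColor(b,cv2.COLOR_BGR2HSV);m=cv2.inRange(hsv,(50,120,80),(80,255,255));m[:,:140]=0;m[:,230:]=0;m[:115]=0
print(rect(m>0,'top',.092)[:3])
E
```

```text
(array([590.4826, 209.3443]), array([38.8602, 66.016 ]), np.float32(-1.2014618))
```

View pics/fin.png

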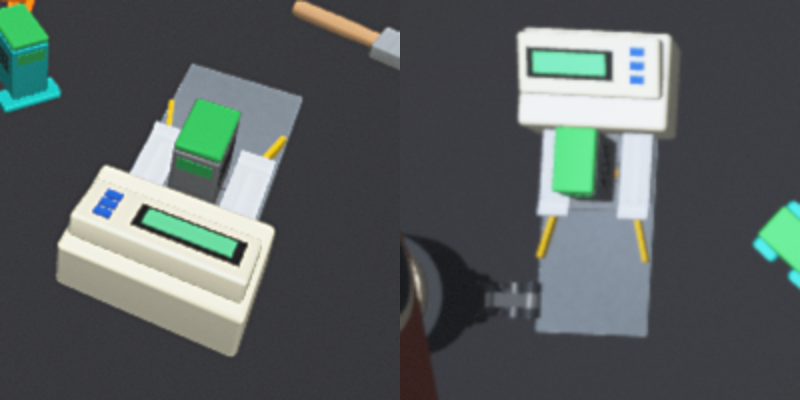

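Both views show the pack upright between the rails against the terminal, green top at about (575,160) in the right crop, with the roller showing in the foot's groove at (616,173). The push did not shift it, so it was already home. I hand in.

```bash
python3 -c "
from station import *
print(finish_job())"
```

```text
the job is handed in; nothing more can be done
None
```

The green-topped pack is in the shoe, pushed hard against the terminal's stop with the catch roller showing in its groove, and released; the red pack was not touched, and the job is handed in at about 17 s (no verdict came back).

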